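Close the sliding jaw of a circuit-board holder on a board

ROBOT

A 7-joint arm with a two-finger parallel gripper is mounted at the origin on a cart in front of the work surface, level with it; the furniture and walls round the work are solid. World frame = base frame: x ahead of the robot, y to its left, z up, the work surface at z = 0. Lengths are in m, angles in degrees, forces in N, time in s.
With the tool pointing down it reaches from about 0.35 to 0.9 m from the base axis. Payload 7.2 kg.
Tool frame: the origin (TCP) lies on the centre line of the jaws, within the pads' length; the fingertips stand 8 mm ahead of it and the grasp point (between the pads) lies 11 mm behind it; z points along the fingers, y is the line along which they close (so a half turn about z gives the same grasp; the last joint's range is limited). The gripper opens to 85 mm and grips with 20 to 120 N. Pads are 22 mm wide; open, the fingers measure 114 mm over their backs; the gripper's body (76 mm by 85 mm) begins 54 mm behind the grasp point. The pads swing forward as they close: fully open they stand 13 mm farther back than shut.
Start: joints at [66.967, 23.554, -0.728, 91.456, 0.321, 64.991, -4.71], TCP at [0.205, -0.591, 0.239] pointing down, gripper open.
Joint ranges: [-169.25, 169.25], [-16.82, 113.86], [-84.01, 82.57], [7.8, 145.47], [-59.2, 239.2], [7.22, 106.19], [-163.78, 163.78]. Speed limits (degrees/s): [136.94, 136.94, 172.46, 172.46, 180, 180, 180].

INTERFACE

Orientations are given as [roll, pitch, yaw] about the fixed x, y, z axes, in that order (R = Rz(yaw) Ry(pitch) Rx(roll)).
In Python, from rig import * gives the robot as it stands.
- The arm moves only by the tool carry_out, never from a script. Its argument "commands" is one flat list of numbers, 7 for each row, row after row: the shift along the world's x, y, z in m, then the turn, a rotation vector about the world's x, y, z in degrees, then the closure, from 0 (fully open) to 1 (shut). In form: [dx, dy, dz, ax, ay, az, claw, dx, dy, dz, ax, ay, az, claw, ...]. A call has 1 to 12 rows; each row is the pose to reach, as a shift and turn from the pose commanded when the call began; what a row does not reach only later rows make up. A row lasts 1/12 s, in which the tool goes at most 41.7 mm and 7.16 degrees, less where a joint would pass 70% of its speed; a pose out of reach is approached as far as the arm can. A call with a gripper value outside its range is refused whole. The fingers move at their own pace and stop on an object; "newtons" is the grip in N (left out, the last holds). Time passes only in rows, so rows that repeat a pose let the fingers close. It gives the time, the measured TCP pose, the force, the opening and the grip force at its end, in the units of the state.
- state(): the state, without advancing time (a new reading comes with each control period).
- grab_frame(name): name is "scene" or "top" or "wrist"; returns a dict with "color" (480x640x3 uint8, blue, green, red), "K" (3x3 intrinsics, pixels), "position" and "rotation" of the camera in the world. Camera axes: x right, y up, looking along -z (the intrinsics and any distortion apply to the point x, -y, -z); pixel columns grow to the right and rows downward; lengths in m; the calibration is good to about 2 mm. A picture is of the moment at which its call begins. There is no depth.
- sign_off(): hands the job in; it is judged then, once.
The state is a dict: "time_s": time; "q": joint angles; "joint_velocities": joint speeds; "tau": joint torques, N m; "tool_pos": TCP position; "ee_rot": TCP orientation; "ft_force": force on the tool from outside, world axes, zero at the start; "moment": the same for the moment, N m; "grip_width": finger opening in m; "gripper_force": force on a finger pad.
Only numpy, scipy, OpenCV 4.12 (cv2) and the standard library are available. Lean on these libraries where they do the work, as an engineer would, in place of code of your own. Each camera call takes 0.05 s, during which the arm holds its last target. There are 200 camera calls.

TASK

Clamp the circuit board in the board holder: press down the thumb pad in the middle of the sliding jaw to free its brake, and with the pad kept down push the jaw along the rails, taking the board ahead of it into the fixed jaw, until the jaw meets its marked stop, gently, without ramming it. Then let the pad spring up so that the brake holds the jaw there. Only press and push the pad: do not force the jaw along with its brake on, do not touch or lift the board, and leave everything else on the bench where it is.

Things in the scene. Friction and masses are not known exactly. Their poses are not given: they have to be found in the camera images.
- board_holder: Low aluminium frame fixed to the bench, 320 mm long, 180 mm wide over its skirts and thumbscrew: two rails (tops 40 mm high, 124 mm apart) along its own y. Origin midway between the rails at bench height; x across, z up; at yaw 0 y points to the robot's left. Black fixed jaw (54 mm high) at the +y end; the sliding jaw stands on the -y half and closes towards +y.
- jaw (a joint): Travel of the sliding jaw along the holder's +y, m: 0 = fully back, 0.095 = at the stop (end of travel). An aluminium bridge 157 mm across the rails, 64 mm along them, top 56 mm high, centred on the holder's x = 0. A spring brake holds it against pushes of up to some 17 to 25 N; with the pad pressed it slides at 1 to 5 N, the board included.
- brake_pad (a joint): How far the thumb pad is pressed, m: 0 = up, brake on; 0.008 = bottomed. The brake is free from about 0.001 on; press 0.003 to 0.007. It takes about 11 N to start and 12 N at 0.006; it springs up when let go.
- pad_top (a point): Centre of the thumb pad's flat top: black ribbed plastic amid the sliding jaw, 36 mm across the rails, 60 mm along; 66 mm above the bench when up. Flat from 18 mm behind (-y) to 18 mm ahead (+y) of here; at the +y end a ramp rises 7 mm for the finger to push against, at the -y end a ridge of 2 mm. Moves with jaw and pad; axes as the holder's.
- stop_face (a point): The marked stop: top edge of the -y face of the dark block with a black thumbscrew, clamped outside the holder's -x rail, white line on top. The jaw's skirt meets this face at the end of travel. It lies at (-77, -7.5, 42) mm in the holder's frame; with the jaw there pad_top is at y = -27.5 mm in the holder's frame.
- fixed_jaw_face (a point): Bottom of the fixed jaw's groove, at x = 0: the board's far edge comes within 1.5 mm of it when the sliding jaw is at the stop. The groove is 6 mm high and 7 mm deep, open towards -y, at (0, 106, 41) mm in the holder's frame.
- jaw_face (a point): Bottom of the sliding jaw's groove, at x = 0, which pushes the board's near edge; 32 mm ahead (+y) of the pad's centre. Its lip reaches 7 mm over the board.
- circuit_board: Loose green circuit board, 130 mm across the rails, 100 mm along them, 2.4 mm thick, lying flat on the rails between the jaws, parts on it up to 41 mm above its underside; about 0.24 kg. Origin: centre of its underside, axes as the holder's.
- solder_reel: Reel of solder wire, 53 mm across, 38 mm high, standing; origin under its centre. Bystander.
- flux_pot: Small pot, 46 mm across, 34 mm high; origin under its centre. Bystander.
- driver: Screwdriver 190 mm long lying along its own y; origin under its middle. Bystander.
- cutter: Side cutters 151 mm long lying along their own y; origin under their middle. Bystander.
- capacitor: Upright can capacitor, 35 mm across, 67 mm high; origin under its centre. Bystander.
- spare_relay: Plug-in relay 22x29x38 mm, upright on the bench; origin under its centre. Bystander.
- spare_plug: Terminal block 13x40x16 mm on the bench; origin under its centre. Bystander.
- grey_enclosure: Tall grey cabinet standing to the right behind the work, never moved: about 205 x 187 mm over all and 270 mm high; origin under its middle. Keep the arm clear of it on the way in.

How it is judged (in metres and radians):
On the way, in this order (a step that is already met when the one before it is completed fails the run):
1. the thumb pad is pressed down by the fingers and the brake is free (value of joint brake_pad above 0.002 m and contact force between the fingers and jaw above 2 N), for 0.1 s.
2. with the pad still pressed the jaw has come to its stop (value of joint brake_pad above 0.0012 m and value of joint jaw above 0.0925 m), for 0.05 s.
At the end, for the whole second after the job is handed in: The sliding jaw is within 3 mm of its stop, the thumb pad is up (within 0.8 mm) so that the brake holds, and the board lies flat and at rest on the rails with its far edge within 3.5 mm of the bottom of the fixed jaw's groove (value of joint jaw above 0.092 m and value of joint brake_pad below 0.0008 m and y of circuit_board in the frame of board_holder above 0.0525 m and height (world z) of circuit_board below 0.043 m and angle between circuit_board's own z axis and vertical below 0.04 rad and linear speed of circuit_board below 0.01 m/s); the robot touches nothing.
It fails at once if the jaw is forced along with its brake on (value of joint brake_pad below 0.0001 m and velocity of joint jaw above 0.012 m/s).
It fails at once if the jaw or its pad is rammed (over 60 N) (contact force between the fingers and jaw above 60 N).
It fails at once if the robot touches the board (contact force between any of the fingers, the arm and circuit_board above 1 N).
It fails at once if the board is lifted or tipped (height (world z) of circuit_board above 0.05 m or angle between circuit_board's own z axis and vertical above 0.15 rad).
It fails at once if another thing on the bench is moved by more than 15 mm (distance of any of solder_reel, flux_pot, driver, cutter, capacitor, spare_relay, spare_plug from where it was at the start of the episode above 0.015 m).
It also fails if it takes over 32 s, if anything falls off the work surface, if the arm or the gripper's body presses on something with over 40 N, if the wrist force passes 120 N, or if a joint passes its speed limit or range.

## Working session

There is one attempt and no reset: what is moved stays moved. The work goes in short steps, Python scripts to look and compute and a tool call to move; the robot and the scene stay as the last step left them, time stands still between calls to the robot, and variables do not carry over. Pictures are saved under pics/ and viewed, at most 10 in all, crops included, and the job is handed in when it is done.

Besides the shell and the picture viewer there is one more tool, called after "Call:" as name(argument=value, ...), one argument or row to a line, values as JSON. carry_out: Moves the arm, as the interface text tells. Its arguments: {"type":"object","properties":{"commands":{"type":"array","items":{"type":"number"}},"newtons":{"type":"number"}},"required":["commands"]}

```bash
mkdir -p pics
python3 - <<'E'
from rig import *
import cv2,numpy as np
s=state();print(s['time_s'],s['tool_pos'],s['ee_rot'],s['grip_width'])
ims=[]
for n in("top","scene"):
    f=grab_frame(n);cv2.imwrite(f"pics/{n}.png",f["color"]);np.savez(f"{n}.npz",**{k:np.array(v) for k,v in f.items()})
    print(n,np.array(f["K"]).tolist(),f["position"],np.round(f["rotation"],3).tolist(),[k for k in f])
E
```

```text
0.0 [ 0.20456538 -0.59006224  0.23842743] [-1.79906221e+02  7.35290545e-03  1.91283916e+01] 0.08524107955040817
top [[551.8067166114419, 0.0, 324.0035182624823], [0.0, 551.8067166114419, 240.04262286935463], [0.0, 0.0, 1.0]] [0.40047296 0.00950125 1.41351931] [6.376, -1.547, -88.376] ['color', 'K', 'position', 'rotation']
scene [[589.0741684688609, 0.0, 310.5376494734405], [0.0, 589.0741684688609, 232.08866650038615], [0.0, 0.0, 1.0]] [-0.12624335  0.91159515  1.03461771] [49.847, -1.114, -143.393] ['color', 'K', 'position', 'rotation']
```

View pics/top.png

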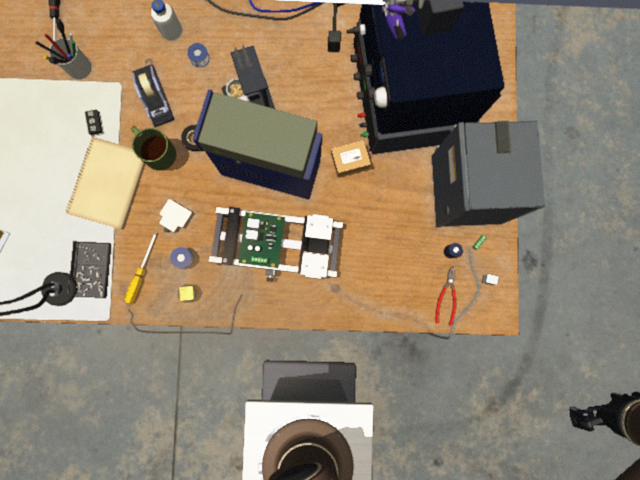

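View pics/scene.png

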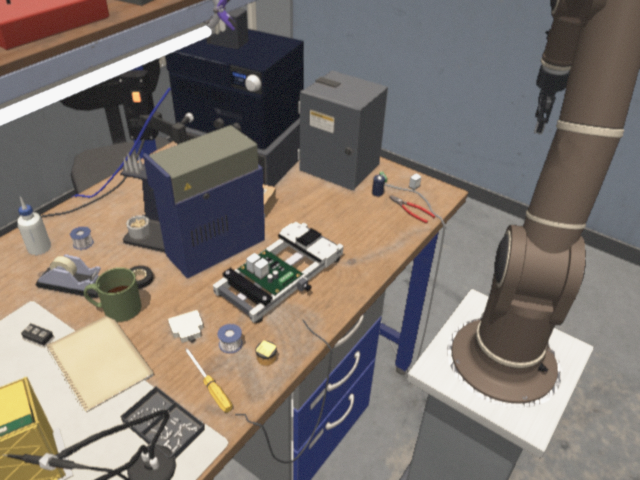

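The top view shows the holder around (278,242): fixed jaw at (228,236), sliding jaw at about (318,245) with its black pad, and stop block at about (270,272). I'll zoom in on both views.

```bash
cat > h.py <<'E'
import numpy as np,cv2
from scipy.spatial.transform import Rotation as R
def cam(f):
    K=np.array(f["K"]);p=np.array(f["position"]).ravel();r=np.array(f["rotation"])
    M=r if r.shape==(3,3) else R.from_euler('xyz',r,degrees=True).as_matrix()
    return K,p,M
def ray(f,uv,z):
    K,p,M=cam(f);uv=np.atleast_2d(uv).astype(float)
    d=np.c_[(uv[:,0]-K[0,2])/K[0,0],-(uv[:,1]-K[1,2])/K[1,1],-np.ones(len(uv))]@M.T
    return p+d*((z-p[2])/d[:,2])[:,None]
def proj(f,X):
    K,p,M=cam(f);c=(np.atleast_2d(X)-p)@M
    return np.c_[K[0,0]*c[:,0]/-c[:,2]+K[0,2],K[1,1]*-c[:,1]/-c[:,2]+K[1,2]]
E
python3 - <<'E'
from h import *
a=cv2.imread('pics/top.png')[195:290,200:355];a=cv2.resize(a,None,fx=5,fy=5,interpolation=cv2.INTER_CUBIC)
cv2.imwrite('pics/topc.png',a)
f=dict(np.load('top.npz'))
g=dict(np.load('scene.npz'))
im=f['color']
m=(im.max(2)<70).astype(np.uint8);m[:195]=0;m[290:]=0;m[:,:200]=0;m[:,355:]=0
n,l,st,c=cv2.connectedComponentsWithStats(m)
for i in range(1,n):
    if st[i,4]>40:
        r=cv2.minAreaRect(np.argwhere(l==i)[:,::-1].astype(np.float32));print(st[i],c[i],r,ray(f,r[0],.06))
E
```

```text
[221 208  20  50 373] [232.5844504  225.04825737] ((229.2230987548828, 231.7154083251953), (18.481176376342773, 49.241790771484375), 7.125016689300537) [[0.56605635 0.21112422 0.06      ]]
[301 217  28  39 387] [313.53229974 243.43410853] ((315.536865234375, 237.09429931640625), (26.61750602722168, 38.2966194152832), 5.19442892074585) [[ 0.55942423 -0.0016406   0.06      ]]
[257 232   7   9  41] [260.26829268 236.2195122 ] ((260.1351318359375, 236.18917846679688), (4.93196964263916, 8.548747062683105), 9.462322235107422) [[0.557369   0.13481975 0.06      ]]
```

View pics/topc.png

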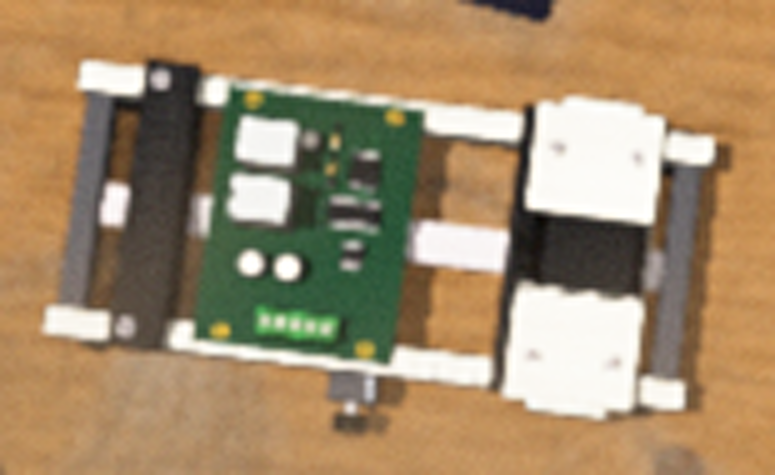

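The zoomed crop shows the rail ends at about (80,75), (715,150), (45,320) and (687,393). The black pad spans x 540–645 and is centred near (592,255). The stop block is at (352,388). I'll work out the pose from these and check the sizes.

Run:
```python
from h import *
f=dict(np.load('top.npz'));T=lambda *p:np.array(p)/5.+[200-.4,195-.4]
c=ray(f,T((80,75),(715,150),(45,320),(687,393)),.04)
print(c.round(4).tolist())
o=c.mean(0);d=(c[0]-c[1])+(c[2]-c[3]);yaw=np.degrees(np.arctan2(-d[0],d[1]))
print('len',np.linalg.norm(c[0]-c[1]),np.linalg.norm(c[2]-c[3]),'w',np.linalg.norm(c[0]-c[2]),np.linalg.norm(c[1]-c[3]),o,yaw)
H=R.from_euler('z',yaw,degrees=True).as_matrix()
def inh(uv,z): return ((ray(f,T(*uv),z)-[o[0],o[1],0])@H).round(4).tolist()
print('pad',inh([(592,255),(540,250),(645,262),(592,220),(592,288)],.066))
print('jaw corners',inh([(530,100),(665,115),(505,395),(637,415)],.056))
print('stop',inh([(376,388)],.042),'boardctr',inh([(311,222)],.042))
print('world pad est', (o*[1,1,0]+H@[0,-.1225,.066]))
g=dict(np.load('scene.npz'))
X=[o*[1,1,0]+H@np.array(v) for v in([0,-.1225,.066],[.069,.16,.04],[-.069,-.16,.04])]
print(proj(g,X).round(1).tolist())
a=cv2.resize(cv2.imread('pics/scene.png')[215:325,205:355],None,fx=5,fy=5)
for p in proj(g,X): cv2.drawMarker(a,tuple(int(v) for v in (p-[205,215])*5),(0,0,255),0,20,2)
cv2.imwrite('pics/sc.png',a)
```

```text
[[0.6233, 0.2507, 0.04], [0.5955, -0.0689, 0.04], [0.4997, 0.2619, 0.04], [0.473, -0.0579, 0.04]]
len 0.3208460732557364 0.32092682944295453 w 0.12406927623434479 0.12307186286544872 [0.54786771 0.09644051 0.04      ] -4.865990043189309
pad [[-0.0011, -0.1052, 0.066], [-0.0016, -0.0795, 0.066], [-0.0015, -0.1314, 0.066], [0.0161, -0.1032, 0.066], [-0.0172, -0.107, 0.066]]
jaw corners [[0.0734, -0.0657, 0.056], [0.0738, -0.1333, 0.056], [-0.0737, -0.0707, 0.056], [-0.076, -0.1362, 0.056]]
stop [[-0.0768, -0.0064, 0.042]] boardctr [[0.0016, 0.0359, 0.042]]
world pad est [ 0.53747659 -0.02561798  0.066     ]
[[313.4, 232.2], [212.2, 284.5], [343.1, 244.8]]
```

View pics/sc.png

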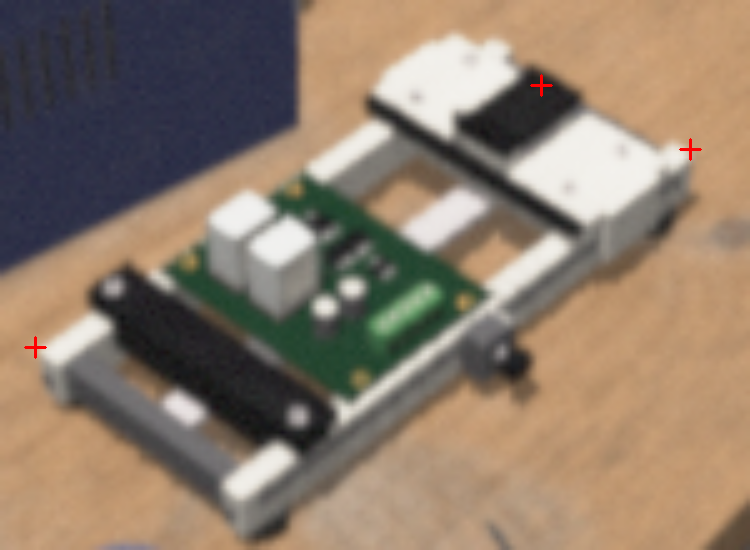

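The jaw spans holder y from −0.068 to −0.135, so the pad centre is near −0.103 (jaw ≈ 0.02). That gives a world pad position of about (0.538, −0.006, 0.066), with holder yaw −4.9° and about 75 mm left to travel. The rail length (321 mm), width (124 mm) and stop position (−77, −6) all match the given sizes. I'll approach with the fingers shut and the 22 mm side along the rails (yaw ≈ 85), passing clear of the cabinet.

Call:
carry_out(
  commands=[0.016,0.031,0,0,0,5.5,1,0.032,0.062,0,0,0,11,1,0.049,0.093,0,0,0,16.5,1,0.065,0.124,0,0,0,22,1,0.081,0.155,0,0,0,27.5,1,0.098,0.186,0,0,0,33,1,0.114,0.217,0,0,0,38.5,1,0.13,0.248,0,0,0,44,1,0.146,0.279,0,0,0,49.5,1,0.163,0.31,0,0,0,55,1,0.179,0.34,0,0,0,60.5,1,0.195,0.37,0,0,0,66,1],
  newtons=40,
)

```text
time_s: 1.1
tool_pos: [0.4, -0.2188, 0.2392]
ee_rot: [-180.0, 0.0, 85.4]
ft_force: [0.4, -1.2, -0.1]
grip_width: -0.0003
gripper_force: 0.0
```

Call:
carry_out(
  commands=[0.015,0.024,-0.01,0,0,0,1,0.031,0.048,-0.02,0,0,0,1,0.046,0.072,-0.03,0,0,0,1,0.062,0.096,-0.04,0,0,0,1,0.077,0.12,-0.05,0,0,0,1,0.093,0.144,-0.06,0,0,0,1,0.108,0.168,-0.07,0,0,0,1,0.124,0.192,-0.08,0,0,0,1,0.138,0.213,-0.09,0,0,-0.3,1,0.138,0.213,-0.09,0,0,-0.3,1],
)

```text
time_s: 1.93
tool_pos: [0.5387, -0.0021, 0.1475]
ee_rot: [-179.9, -0.2, 85.1]
ft_force: [-0.6, 0.4, -0.5]
grip_width: 0.0001
gripper_force: 0.0
```

Run:
```python
from rig import *
from h import *
s=state();print(s['tool_pos'],s['ee_rot'])
f=grab_frame("wrist");np.savez("w.npz",**{k:np.array(v) for k,v in f.items()})
t=np.array(s['tool_pos']);a=f['color'].copy()
print(f['position'],f['rotation'])
H=R.from_euler('z',-4.87,degrees=True).as_matrix();o=np.array([.5479,.0964,0])
for X,c in((o+H@[0,-.103,.066],(0,0,255)),(t-[0,0,.008],(255,0,0)),(o+H@[0.018,-.073,.073],(0,255,255)),(o+H@[-.018,-.133,.068],(0,255,255)),(t*[1,1,0]+[0,0,.066],(255,0,255))):
    p=proj(f,X)[0];print(p);cv2.drawMarker(a,tuple(int(v) for v in p),c,0,14,1)
cv2.imwrite('pics/w1.png',a)
```

```text
[ 0.53874386 -0.00205104  0.14748149] [-179.91936522   -0.19483965   85.13502468]
[0.54515088 0.06413809 0.28256307] [-15.17718867   0.10456585  -4.82916355]
[311.5150391  259.50213885]
[309.84020954 299.68429995]
[339.54775251 218.51590976]
[285.95024993 300.83380798]
[310.40351494 253.75854627]
```

View pics/w1.png

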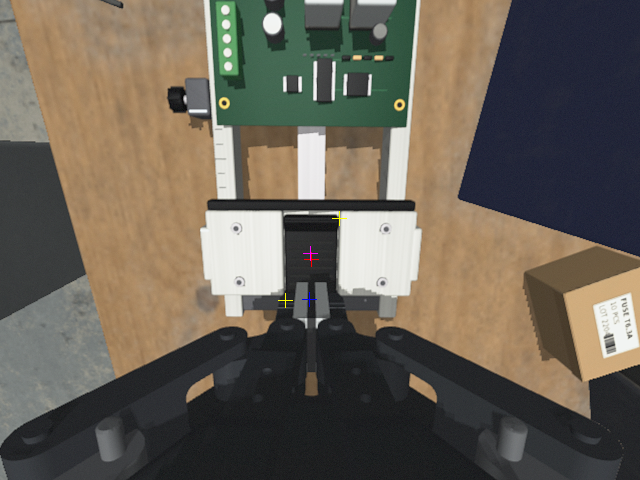

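The wrist view confirms the estimate: the pad spans columns 285–338, the ramp top is at row 218 (predicted 218.5), and the TCP sits over the flat. I'll go down to just above the pad.

Call:
carry_out(
  commands=[-0.0005,-0.002,-0.02,0,0,0,1,-0.0005,-0.002,-0.04,0,0,0,1,-0.0005,-0.002,-0.055,0,0,0,1,-0.0005,-0.002,-0.064,0,0,0,1,-0.0005,-0.002,-0.067,0,0,0,1,-0.0005,-0.002,-0.067,0,0,0,1],
)

```text
time_s: 2.48
tool_pos: [0.5368, -0.0102, 0.082]
ee_rot: [-179.9, 0.0, 84.8]
ft_force: [-0.0, 0.5, 0.0]
grip_width: -0.0001
gripper_force: 0.0
```

Run:
```python
from rig import *
from h import *
for i in range(4):
    s=state();print(s['time_s'],s['tool_pos'],s['ee_rot'],s['ft_force'])
    f=grab_frame("wrist")
a=f['color']
a=cv2.resize(a[180:330,230:400],None,fx=4,fy=4);cv2.imwrite('pics/w2.png',a)
```

```text
2.4833 [ 0.53678732 -0.01018483  0.0820043 ] [-1.79939884e+02  1.96111833e-02  8.47863246e+01] [-0.040156    0.53220204  0.02818229]
2.5333 [ 0.53734388 -0.00996875  0.08271213] [1.79989089e+02 7.64346274e-03 8.47936832e+01] [0.99268253 0.17058046 0.35190209]
2.5833 [ 0.53769245 -0.00980778  0.08310226] [1.79940637e+02 2.65826438e-03 8.48013675e+01] [-0.72964762  0.69949679  0.56101917]
2.6333 [ 0.53786207 -0.0096941   0.08329389] [1.79911276e+02 6.62669511e-04 8.48093592e+01] [1.04043233 0.32144849 0.23591863]
```

View pics/w2.png

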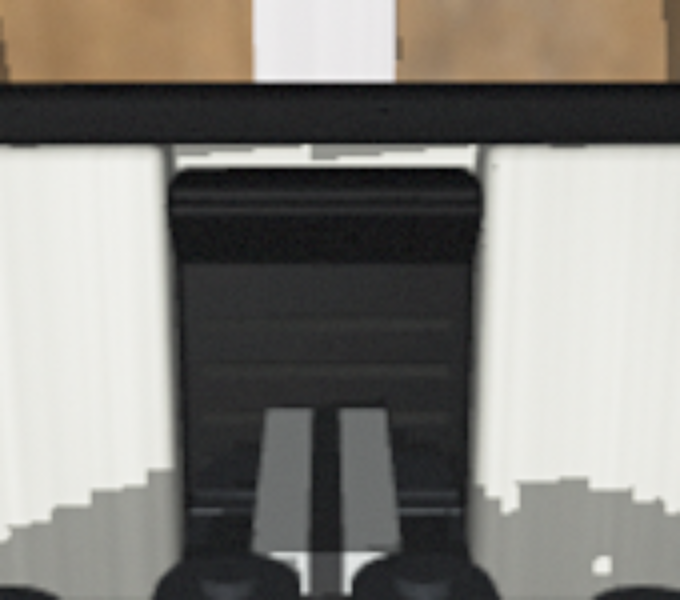

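The zoomed wrist view shows the ramp foot at crop row 262, the ridge at about row 495 and the finger front edge at row 408. I'll convert these to offsets.

Run:
```python
from rig import *
from h import *
s=state();f=grab_frame("wrist");t=np.array(s['tool_pos'])
H=R.from_euler('z',-4.87,degrees=True).as_matrix();o=np.array([.5479,.0964,0])
u=lambda x,y:(x/4+230,y/4+180)
for n,p,z in(('ramp',u(326,262),.066),('ridge',u(326,495),.066),('fing',u(326,408),t[2]-.008),('padL',u(178,300),.066),('padR',u(472,300),.066)):
    print(n,((ray(f,p,z)[0]-o)@H).round(4))
print('tcp',t,((t-o)@H).round(4))
```

```text
ramp [-0.0001 -0.0827  0.066 ]
ridge [-0.0002 -0.1131  0.066 ]
fing [-0.0001 -0.0976  0.0753]
padL [-0.0179 -0.0874  0.066 ]
padR [ 0.0175 -0.0876  0.066 ]
tcp [ 0.53785325 -0.00965809  0.08329029] [-0.001  -0.1065  0.0833]
```

Call:
carry_out(
  commands=[0.0005,0.004,-0.002,0,0,0,1,0.001,0.007,-0.004,0,0,0,1,0.0015,0.009,-0.006,0,0,0,1,0.0015,0.009,-0.007,0,0,0,1,0.0015,0.009,-0.008,0,0,0,1,0.0015,0.009,-0.008,0,0,0,1,0.0015,0.009,-0.008,0,0,0,1],
)

```text
time_s: 3.32
tool_pos: [0.5388, -0.0003, 0.0743]
ee_rot: [180.0, -0.0, 84.8]
ft_force: [0.5, -0.3, 1.0]
grip_width: -0.0004
gripper_force: 0.4
```

Call:
carry_out(
  commands=[0,0,-0.001,0,0,0,1,0,0,-0.002,0,0,0,1,0,0,-0.002,0,0,0,1,0,0,-0.002,0,0,0,1,0,0,-0.002,0,0,0,1],
)

```text
time_s: 3.73
tool_pos: [0.5389, -0.0004, 0.0729]
ee_rot: [180.0, 0.0, 84.8]
ft_force: [-2.4, 2.0, 7.9]
grip_width: -0.0
gripper_force: 3.8
```

Call:
carry_out(
  commands=[0,0,-0.001,0,0,0,1,0,0,-0.002,0,0,0,1,0,0,-0.002,0,0,0,1,0,0,-0.002,0,0,0,1,0,0,-0.002,0,0,0,1],
)

```text
time_s: 4.15
tool_pos: [0.5389, -0.0004, 0.0711]
ee_rot: [180.0, 0.0, 84.8]
ft_force: [-3.3, 0.9, 10.5]
grip_width: -0.0001
gripper_force: 5.2
```

Call:
carry_out(
  commands=[0,0,-0.001,0,0,0,1,0,0,-0.002,0,0,0,1,0,0,-0.002,0,0,0,1,0,0,-0.002,0,0,0,1,0,0,-0.002,0,0,0,1],
)

```text
time_s: 4.57
tool_pos: [0.539, -0.0004, 0.0692]
ee_rot: [180.0, 0.0, 84.8]
ft_force: [-2.5, 0.1, 10.4]
grip_width: 0.0001
gripper_force: 5.5
```

The pad is about 4 mm down. Now I'll push along the rails, direction (0.085, 0.996), at about 24 mm/s.

Call:
carry_out(
  commands=[0.0001,0.001,-0.0005,0,0,0,1,0.0002,0.002,-0.0005,0,0,0,1,0.0003,0.004,-0.0005,0,0,0,1,0.0005,0.006,-0.0005,0,0,0,1,0.0007,0.008,-0.0005,0,0,0,1,0.0008,0.01,-0.0005,0,0,0,1,0.001,0.012,-0.0005,0,0,0,1,0.0012,0.014,-0.0005,0,0,0,1,0.0014,0.016,-0.0005,0,0,0,1,0.0015,0.018,-0.0005,0,0,0,1,0.0017,0.02,-0.0005,0,0,0,1,0.0019,0.022,-0.0005,0,0,0,1],
)

```text
time_s: 5.57
tool_pos: [0.5408, 0.0211, 0.0687]
ee_rot: [180.0, 0.1, 84.8]
ft_force: [-3.5, -0.8, 10.9]
grip_width: 0.0001
gripper_force: 5.5
```

```bash
cat > look.py <<'E'
import sys
from rig import *
from h import *
s=state();f=grab_frame("wrist");t=np.array(s['tool_pos'])
H=R.from_euler('z',-4.87,degrees=True).as_matrix();o=np.array([.5479,.0964,0])
print('tcp',t,((t-o)@H).round(4),s['ft_force'])
a=f['color'].copy()
cv2.imwrite(sys.argv[1],cv2.resize(a[30:330,180:460],None,fx=2,fy=2))
E
python3 look.py pics/w3.png
```

```text
tcp [0.54083906 0.02107923 0.06870304] [-0.0006 -0.0756  0.0687] [-3.45978922 -0.77489481 10.91176765]
```

View pics/w3.png

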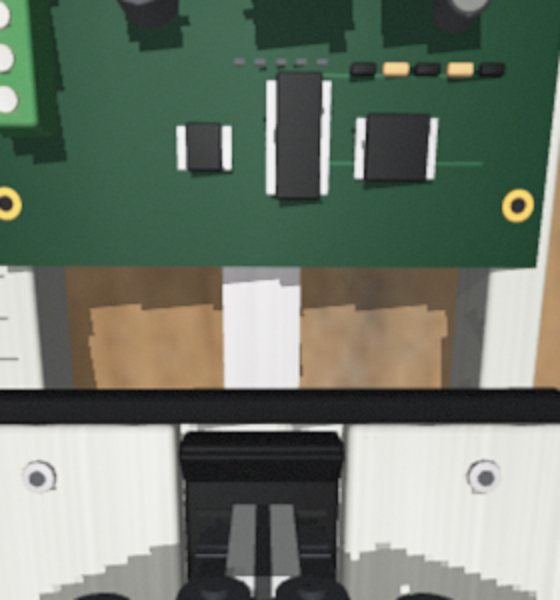

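The jaw moved with the finger and didn't slip: the finger-to-ramp gap is still about 13 px. Jaw ≈ 0.043, so about 52 mm remain.

Call:
carry_out(
  commands=[0.0001,0.002,0,0,0,0,1,0.0003,0.004,0,0,0,0,1,0.0005,0.006,0,0,0,0,1,0.0007,0.008,0,0,0,0,1,0.0008,0.01,0,0,0,0,1,0.001,0.012,0,0,0,0,1,0.0012,0.014,0,0,0,0,1,0.0014,0.016,0,0,0,0,1,0.0015,0.018,0,0,0,0,1,0.0017,0.02,0,0,0,0,1,0.0019,0.022,0,0,0,0,1,0.002,0.024,0,0,0,0,1],
)

```text
time_s: 6.62
tool_pos: [0.543, 0.0452, 0.0687]
ee_rot: [179.9, 0.0, 84.8]
ft_force: [-2.3, -0.6, 11.5]
grip_width: -0.0
gripper_force: 5.5
```

Call:
carry_out(
  commands=[0.0001,0.002,0,0,0,0,1,0.0003,0.004,0,0,0,0,1,0.0005,0.006,0,0,0,0,1,0.0007,0.008,0,0,0,0,1,0.0008,0.01,0,0,0,0,1,0.001,0.012,0,0,0,0,1,0.0012,0.014,0,0,0,0,1,0.0014,0.016,0,0,0,0,1,0.0015,0.018,0,0,0,0,1,0.0016,0.019,0,0,0,0,1,0.0017,0.02,0,0,0,0,1],
)

```text
time_s: 7.53
tool_pos: [0.5447, 0.0647, 0.0687]
ee_rot: [179.9, 0.1, 84.8]
ft_force: [-3.1, -2.9, 12.2]
grip_width: 0.0001
gripper_force: 5.5
```

```bash
python3 look.py pics/w4.png
```

```text
tcp [0.54471846 0.06472756 0.06873444] [-0.0005 -0.0318  0.0687] [-3.06928663 -2.90335977 12.16197471]
```

View pics/w4.png

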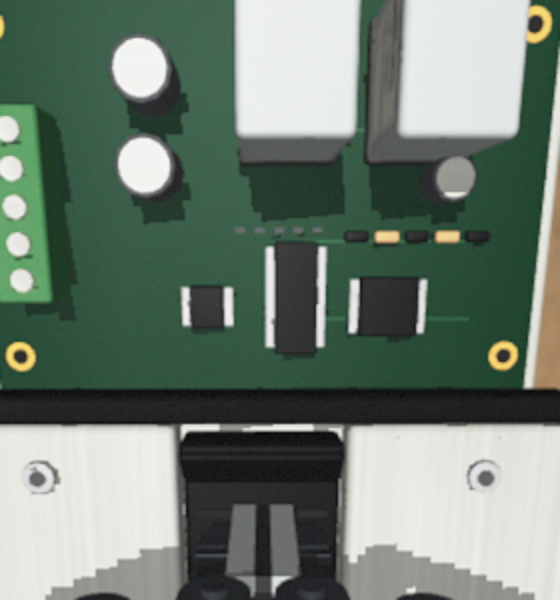

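The finger still hasn't slipped, and the board is now moving ahead of the jaw. About 8 mm remain, so I'll slow down.

Call:
carry_out(
  commands=[0.0001,0.001,0,0,0,0,1,0.0002,0.002,0,0,0,0,1,0.0003,0.003,0,0,0,0,1,0.0003,0.004,0,0,0,0,1,0.0004,0.0045,0,0,0,0,1,0.0004,0.005,0,0,0,0,1,0.0005,0.0055,0,0,0,0,1,0.0005,0.006,0,0,0,0,1],
)

```text
time_s: 8.25
tool_pos: [0.5453, 0.0706, 0.0687]
ee_rot: [179.9, 0.1, 84.8]
ft_force: [-2.4, -2.9, 11.6]
grip_width: 0.0006
gripper_force: 5.5
```

Call:
carry_out(
  commands=[0,0.0005,0,0,0,0,1,0.0001,0.001,0,0,0,0,1,0.0001,0.0015,0,0,0,0,1,0.0002,0.002,0,0,0,0,1],
)

```text
time_s: 8.58
tool_pos: [0.5454, 0.0726, 0.0687]
ee_rot: [179.9, 0.1, 84.8]
ft_force: [-3.3, -1.9, 11.8]
grip_width: 0.0001
gripper_force: 5.5
```

Call:
carry_out(
  commands=[0,0.0005,0,0,0,0,1,0.0001,0.001,0,0,0,0,1,0.0001,0.001,0,0,0,0,1],
)

```text
time_s: 8.83
tool_pos: [0.5455, 0.0738, 0.0687]
ee_rot: [179.9, 0.1, 84.8]
ft_force: [-2.8, -2.5, 10.8]
grip_width: 0.0002
gripper_force: 5.5
```

Call:
carry_out(
  commands=[0,0.0005,0,0,0,0,1,0.0001,0.001,0,0,0,0,1,0.0001,0.001,0,0,0,0,1],
)

```text
time_s: 9.08
tool_pos: [0.5456, 0.0742, 0.0687]
ee_rot: [180.0, 0.1, 84.8]
ft_force: [-2.7, -2.6, 10.0]
grip_width: -0.0001
gripper_force: 5.5
```

Call:
carry_out(
  commands=[0,0.0005,0,0,0,0,1,0.0001,0.001,0,0,0,0,1,0.0001,0.001,0,0,0,0,1],
)

```text
time_s: 9.33
tool_pos: [0.5456, 0.0743, 0.0686]
ee_rot: [180.0, 0.2, 84.7]
ft_force: [-3.4, -5.0, 11.6]
grip_width: -0.0001
gripper_force: 5.5
```

Call:
carry_out(
  commands=[0,0.0005,0,0,0,0,1,0.0001,0.001,0,0,0,0,1,0.0001,0.001,0,0,0,0,1],
)

```text
time_s: 9.58
tool_pos: [0.5456, 0.0745, 0.0685]
ee_rot: [180.0, 0.2, 84.7]
ft_force: [-3.6, -7.3, 10.7]
grip_width: -0.0001
gripper_force: 5.5
```

The tool stalled at y ≈ 0.0743 (holder −0.022, expected −0.0236) and the force is rising, so the jaw should be at the stop. I'll take one look to check.

Run:
```python
from rig import *
from h import *
s=state();f=grab_frame("wrist");t=np.array(s['tool_pos'])
H=R.from_euler('z',-4.87,degrees=True).as_matrix();o=np.array([.5479,.0964,0])
print((t-o)@H,s['ft_force'],proj(f,[o+H@[-.077,-.0075,.042],o+H@[0,-.0275+.018,.061]]))
cv2.imwrite('pics/w5.png',cv2.resize(f['color'][100:330,140:440],None,fx=2.5,fy=2.5))
```

```text
[-0.00040212 -0.02205567  0.0684725 ] [-3.58755218 -7.34428238 10.71987724] [[160.24463121 258.79363448]
 [310.53444532 274.93168368]]
```

View pics/w5.png

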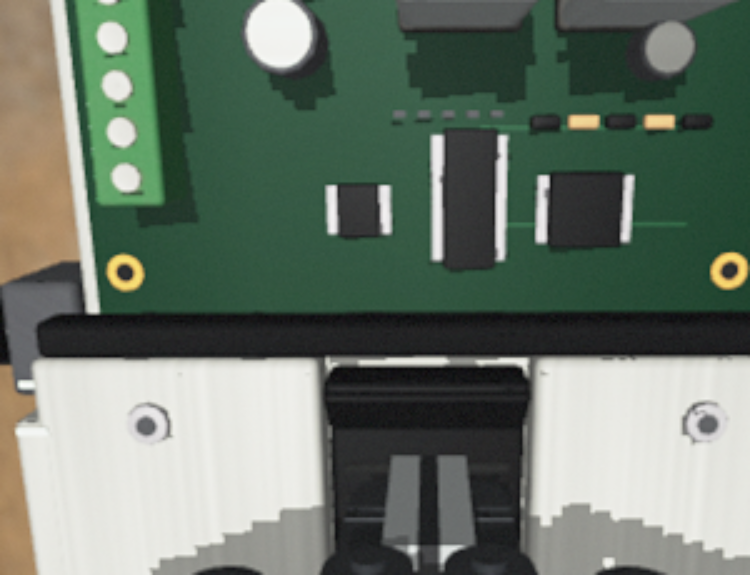

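The ramp foot is at image row 270 (predicted at the stop: 275) and the stop block's line is right by the skirt. Both agree that the jaw is at the stop. I'll push a little more to make sure it's firm.

Call:
carry_out(
  commands=[0,0.001,0,0,0,0,1,0.0001,0.002,0,0,0,0,1,0.0002,0.003,0,0,0,0,1,0.0002,0.003,0,0,0,0,1],
)

```text
time_s: 9.97
tool_pos: [0.5463, 0.0775, 0.0686]
ee_rot: [179.9, 0.2, 84.7]
ft_force: [-2.0, -8.1, 11.1]
grip_width: 0.0003
gripper_force: 5.5
```

It moved 3 mm, either by slipping on the pad or because the jaw went on. I'll carry on gently until the finger meets the ramp.

Call:
carry_out(
  commands=[0,0.0005,0,0,0,0,1,0.0001,0.001,0,0,0,0,1,0.0001,0.0015,0,0,0,0,1,0.0002,0.002,0,0,0,0,1],
)

```text
time_s: 10.3
tool_pos: [0.5466, 0.0792, 0.0687]
ee_rot: [179.9, 0.2, 84.7]
ft_force: [-1.2, -7.5, 11.5]
grip_width: -0.0001
gripper_force: 5.5
```

Call:
carry_out(
  commands=[0,0.0005,0,0,0,0,1,0.0001,0.001,0,0,0,0,1,0.0001,0.0015,0,0,0,0,1,0.0002,0.0015,0,0,0,0,1],
)

```text
time_s: 10.63
tool_pos: [0.5468, 0.0808, 0.0687]
ee_rot: [179.9, 0.2, 84.7]
ft_force: [-1.7, -7.9, 12.0]
grip_width: -0.0002
gripper_force: 5.5
```

Run:
```python
from rig import *
from h import *
s=state();f=grab_frame("wrist");t=np.array(s['tool_pos'])
H=R.from_euler('z',-4.87,degrees=True).as_matrix();o=np.array([.5479,.0964,0])
print((t-o)@H,s['ft_force'],proj(f,[o+H@[-.077,-.0075,.042],o+H@[0,-.0275+.018,.061]]))
cv2.imwrite('pics/w6.png',cv2.resize(f['color'][100:330,140:440],None,fx=2.5,fy=2.5))
```

```text
[ 0.00025674 -0.015594    0.06866555] [-1.73580514 -7.86098213 12.02531987] [[160.57809241 270.558914  ]
 [309.14733139 287.75640386]]
```

View pics/w6.png

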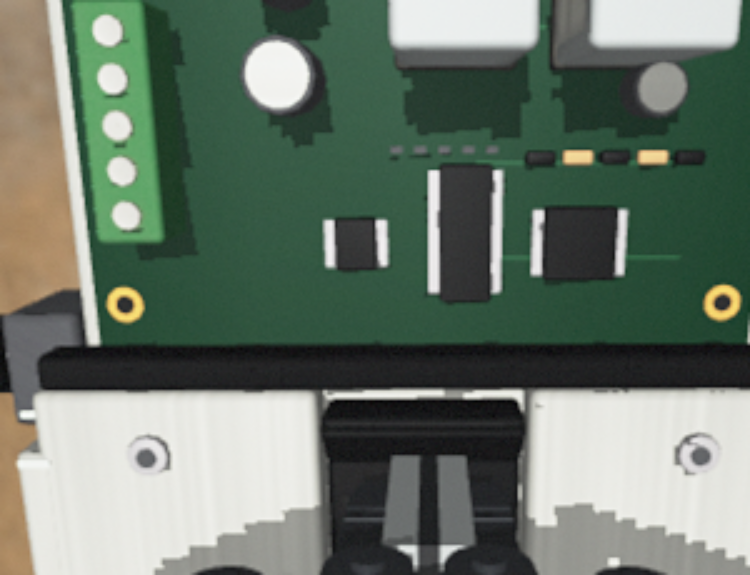

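The finger slid forward to the ramp while the jaw stayed put: the skirt-to-stop offset in the picture is unchanged. A small firm push on the ramp will confirm it.

Call:
carry_out(
  commands=[0,0.0005,0,0,0,0,1,0.0001,0.001,0,0,0,0,1,0.0001,0.0015,0,0,0,0,1,0.0001,0.0015,0,0,0,0,1],
)

```text
time_s: 11.02
tool_pos: [0.5469, 0.0812, 0.0685]
ee_rot: [179.9, 0.3, 84.6]
ft_force: [-2.3, -10.3, 10.5]
grip_width: -0.0001
gripper_force: 6.7
```

Call:
carry_out(
  commands=[0,0.0005,0,0,0,0,1,0.0001,0.001,0,0,0,0,1,0.0001,0.0015,0,0,0,0,1,0.0001,0.0015,0,0,0,0,1],
)

```text
time_s: 11.35
tool_pos: [0.5469, 0.0814, 0.0684]
ee_rot: [180.0, 0.4, 84.6]
ft_force: [-1.9, -12.9, 11.2]
grip_width: 0.0003
gripper_force: 8.0
```

The jaw is firm against the stop at 13 N. I'll lift straight up, since dragging back with the pad down could pull the jaw along.

Call:
carry_out(
  commands=[0,0,0.002,0,0,0,1,0,0,0.004,0,0,0,1,0,0,0.006,0,0,0,1,0,0,0.008,0,0,0,1,0,-0.001,0.012,0,0,0,1,0,-0.003,0.02,0,0,0,1,0,-0.005,0.035,0,0,0,1,0,-0.005,0.05,0,0,0,1,0,-0.005,0.07,0,0,0,1,0,-0.005,0.08,0,0,0,1,0,-0.005,0.08,0,0,0,1,0,-0.005,0.08,0,0,0,1],
)

```text
time_s: 12.35
tool_pos: [0.5465, 0.0821, 0.1481]
ee_rot: [179.9, -0.0, 84.8]
ft_force: [-0.5, 0.4, 0.9]
grip_width: -0.0001
gripper_force: 0.0
```

Run:
```python
from rig import *
from h import *
s=state();f=grab_frame("wrist");g=grab_frame("top");print(s['time_s'],s['tool_pos'],s['ft_force'])
H=R.from_euler('z',-4.87,degrees=True).as_matrix();o=np.array([.5479,.0964,0])
# green board mask far/near edges in wrist, and pad (dark) extents
hsv=cv2.cvtColor(g['color'],cv2.COLOR_BGR2HSV)
for n,fr in(('wrist',f),('top',g)):
    c=fr['color'];h=cv2.cvtColor(c,cv2.COLOR_BGR2HSV)
    m=cv2.inRange(h,(60,80,20),(90,255,255));k,l,st,ce=cv2.connectedComponentsWithStats(m);i=1+st[1:,4].argmax()
    p=np.argwhere(l==i)[:,::-1];y=((ray(fr,p,.042)-o)@H)[:,1]
    print(n,'board y range',np.percentile(y,[1,99]).round(4),st[i])
    # brightness along the x=0 line at pad height, to spot lip/pad edges
    ys=np.arange(-.07,.03,.002);P=proj(fr,[o+H@[0,v,.066] for v in ys]).round().astype(int)
    print([(round(v*1000),int(c[b,a].mean())) for v,(a,b) in zip(ys,P) if 0<=b<480])
```

```text
12.35 [0.5464835  0.08207601 0.14809128] [-0.46897274  0.37700071  0.87149435]
wrist board y range [0.0108 0.0996] [  213    78   195   135 16717]
[(-70, 55), (-68, 71), (-66, 72), (-64, 65), (-62, 28), (-60, 34), (-58, 32), (-56, 33), (-54, 32), (-52, 33), (-50, 29), (-48, 32), (-46, 33), (-44, 34), (-42, 27), (-40, 33), (-38, 32), (-36, 34), (-34, 34), (-32, 31), (-30, 37), (-28, 46), (-26, 45), (-24, 44), (-22, 50), (-20, 45), (-18, 47), (-16, 51), (-14, 44), (-12, 46), (-10, 49), (-8, 38), (-6, 26), (-4, 28), (-2, 32), (0, 36), (2, 24), (4, 144), (6, 223), (8, 36), (10, 43), (12, 42), (14, 28), (16, 70), (18, 69), (20, 71), (22, 71), (24, 69), (26, 65), (28, 64)]
top board y range [0.0351 0.0866] [239 250  22  15 136]
[(-70, 61), (-68, 71), (-66, 67), (-64, 69), (-62, 69), (-60, 70), (-58, 73), (-56, 77), (-54, 73), (-52, 73), (-50, 76), (-48, 80), (-46, 79), (-44, 80), (-42, 84), (-40, 84), (-38, 81), (-36, 84), (-34, 81), (-32, 82), (-30, 82), (-28, 86), (-26, 85), (-24, 84), (-22, 89), (-20, 89), (-18, 89), (-16, 84), (-14, 88), (-12, 89), (-10, 89), (-8, 86), (-6, 88), (-4, 84), (-2, 91), (0, 93), (2, 93), (4, 85), (6, 89), (8, 88), (10, 89), (12, 89), (14, 92), (16, 89), (18, 88), (20, 92), (22, 92), (24, 85), (26, 84), (28, 89)]
```

The pad front is at holder y ≈ +3 mm (2.5 expected at the stop) and the ramp foot at −8 mm (−9.5 expected). The board shows only between the two lips, from 11 to 99.6 mm. The jaw is home, the tool is clear and the force is near zero, so I'll hand in.

```bash
python3 -c "
from rig import *
print(sign_off())"
```

```text
the job is handed in; nothing more can be done
None
```

I pushed the jaw to its stop with the pad held down, then lifted off to let the brake hold it with the board in both jaws' grooves, and handed the job in at about 12.4 s; sign-off returned no verdict, and I didn't measure directly that the pad had sprung up.

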